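Show the camera the underside of the orange pot in a hand mirror

ROBOT

A 6-joint arm with a two-finger parallel gripper is mounted at the origin on the work surface. World frame = base frame: x ahead of the robot, y to its left, z up, the work surface at z = 0. Lengths are in m, angles in degrees, forces in N, time in s.
With the tool pointing down it reaches from about 0.375 to 0.75 m from the base axis. Payload 9 kg.
Tool frame: the origin (TCP) lies where the fingers leave the gripper's body, on its centre line; the fingertips stand 73 mm ahead of it and the grasp point (between the pads) lies 54 mm ahead of it (robot.tip_reach is the distance from the TCP to the fingertips, in m); z points along the fingers, y is the line along which they close (so a half turn about z gives the same grasp; the last joint's range is limited). The gripper opens to 85 mm and grips with 20 to 120 N. Pads are 22 mm wide; open, the fingers measure 114 mm over their backs; the gripper's body (76 mm by 85 mm) begins 54 mm behind the grasp point. The pads swing forward as they close: fully open they stand 13 mm farther back than shut.
Start: joints at [55.422, 5.964, 5.575, 89.605, 0, 77.527], TCP at [0.226, 0.556, 0.304] pointing down, gripper open.
Joint ranges: [-171.21, 171.21], [-48.23, 106.86], [-62.78, 66.21], [-105.2, 120.99], [-86.42, 89.51], [-180, 180]. Speed limits (degrees/s): [127.2, 127.2, 147.25, 180, 180, 180].

INTERFACE

Orientations are given as [roll, pitch, yaw] about the fixed x, y, z axes, in that order (R = Rz(yaw) Ry(pitch) Rx(roll)).
In Python, from plant import robot, viewer, workorder gives the robot as it stands (robot), with the cameras (viewer) and the job (workorder). Calls block until the motion is done:
- robot.move_pose(position, orientation): joint-space move of the TCP to a pose.
- robot.line_to(position, vel=0.15, rotation=None, guard=None): straight line of the TCP; rotation=None keeps the orientation; vel is the mean speed in m/s. With guard (N) it stops when the force on the tool has changed by that much, and returns True; else False.
- robot.goto_joints(angles): joint-space move.
- robot.set_gripper(opening): finger opening in m; the grip force is fixed at half the most; returns when the fingers have stopped.
- robot.pause(seconds).
- robot.ik(position, orientation): joint angles nearest the present ones, or None.
- robot.observe(): the state.
- viewer.grab_frame(name): name is "scene" or "top" or "wrist"; returns the picture (420x560x3 uint8, blue, green, red); there is no depth.
- viewer.get_calibration(name): a dict with "vertical_fov" (degrees; the focal length in pixels is half the picture's height over the tangent of half this angle, whatever the lens; pixels are square), "cx", "cy" (the principal point, pixels), "k1" (the pictures are not rectified: a ray, as slopes to the right and down, at radius r is drawn at 1 + k1 r^2 times it, then the intrinsics apply), "rvec" (rotation vector, rad) and "tvec" (3), from world to camera coordinates, as OpenCV has them. Camera axes: x right, y down, z forward; pixel columns grow to the right and rows downward; lengths in m; the calibration is good to about 2 mm. A picture is of the moment at which its call begins: read the wrist's pose just before it. get_calibration takes no time and is no camera call; for the wrist camera it gives the pose at the moment of the call.
A pose or a line that the arm cannot do raises robot.IKError and nothing moves.
- workorder.job_done(): hands the job in; it is judged then, once.
The state is a dict: "time": time; "q": joint angles; "qvel": joint speeds; "joint_torque": joint torques, N m; "tool_pos": TCP position; "tcp_rot": TCP orientation; "ft_force": force on the tool from outside, world axes, zero at the start; "torque": the same for the moment, N m; "gripper_width": finger opening in m; "gripper_force": force on a finger pad.
Only numpy, scipy, OpenCV 4.12 (cv2) and the standard library are available. Lean on these libraries where they do the work, as an engineer would, in place of code of your own. Each camera call takes 0.05 s, during which the arm holds its last target. There are 200 camera calls.

TASK

Pick up the green-handled inspection mirror by its handle and hold its glass about 11 cm above the black disc on the stand, straight in front of the small blue camera, angled so that the camera sees the underside of the orange pot near the middle of the mirror. Do not bump the stand, its camera or the pots, and leave the other things on the bench where they are. Finish while still holding the mirror steady there: do not put it down or let go.

Things in the scene. Friction and masses are not known exactly. Their poses are not given: they have to be found in the camera images.
- mirror: loose inspection mirror, about 120 g, lying on the bench with its glass up. Handle: green bar 120 mm long (own x), 18 mm wide (own y), 26 mm tall (own z), origin at the centre of the handle's underside; the balance point is about 28 mm ahead of the origin. A thin steel stem leads on along +x to the round mirror head. Grip the handle across its 18 mm width
- mirror_face (a point): centre of the round mirror glass (diameter 50 mm, in a 54 mm dark rim 3 mm thick); its z axis is the outward normal of the glass. It lies 145 mm along +x and 20 mm up from the handle's origin; the glass leans towards the mirror's +x end by an angle of 16 to 35 degrees, different each time. The head's pivot is stiff (0.5 N m): leave it as it is and angle the whole mirror
- stand: fixed white base plate (310 x 200 x 12 mm) with a steel post (24 mm thick, 370 mm tall, 215 mm along own +x from the origin) that carries the camera and two ring arms 318 mm up. Origin on the bench below the aiming point, at the centre of a black disc 48 mm across; own z up, own x towards the post. The plate spans own x -50 to 260 mm, own y -100 to 100 mm
- aim (a point): the aiming point, 120 mm above the stand's origin, where the centre of the mirror glass belongs: 200 mm in front of the lens on its viewing axis, and 200 mm from the centre of the underside of each pot
- lens (a point): centre of the front lens of the small blue camera on the stand, 261 mm above the bench and 141 mm along the stand's +x from the aiming point; its z axis is the viewing direction, 45 degrees downward and back towards the stand's -x. The mirror must stay within 25 mm of this axis, 160 to 240 mm from the lens
- orange_pot: fixed sample pot with orange lid and orange base, 60 mm tall, 40 mm across (lid 43 mm), sitting in one of the two rings of the stand, 100 mm to the left (own +y) or right (-y) of the aiming point; which one varies. Origin at the centre of the round orange underside, 293 mm above the bench; this underside is the mark to be seen
- blue_pot: the like pot in blue, in the other ring; not the one to look at. Origin at the centre of its underside
- half_left (a point): point halfway between the lens and the centre of the underside of the pot in the left (stand's +y) ring. The mirror's normal through the centre of the glass must point at the halfway point on the orange pot's side for the camera to see its underside in the middle of the mirror
- half_right (a point): the same for the right (stand's -y) ring
- well_plate: bystander: loose clear plate with six red wells, 85 x 127 x 18 mm; origin under its centre
- bottle: bystander: loose bottle with blue cap, 56 mm across, 130 mm tall; origin under its centre
- insert_frame: bystander: loose black rectangular stage frame, 120 x 160 x 8 mm, open in the middle; origin under its centre

How it is judged (in metres and radians):
On the way:
1. the mirror is gripped and lifted clear of the bench (height (world z) of mirror above 0.04 m and contact force between the fingers and mirror above 1.5 N), for 0.2 s.
At the end, for the whole second after the job is handed in: Mirror gripped (over 1.5 N), over 50 mm up, still, off the stand; glass centre within 25 mm in x and y of the lens axis, 160 to 240 mm from the lens; the halfway point on the orange pot's side is within 18 mm in the glass's x and y of its centre normal, so the mark shows in the glass (((horizontal distance between orange_pot and half_left below 0.12 m and x of half_left in the frame of mirror_face between -0.018 and 0.018 m and y of half_left in the frame of mirror_face between -0.018 and 0.018 m and z of half_left in the frame of mirror_face above 0.1 m) or (horizontal distance between orange_pot and half_right below 0.12 m and x of half_right in the frame of mirror_face between -0.018 and 0.018 m and y of half_right in the frame of mirror_face between -0.018 and 0.018 m and z of half_right in the frame of mirror_face above 0.1 m)) and x of mirror_face in the frame of lens between -0.025 and 0.025 m and y of mirror_face in the frame of lens between -0.025 and 0.025 m and z of mirror_face in the frame of lens between 0.16 and 0.24 m and height (world z) of mirror above 0.05 m and contact force between the fingers and mirror above 1.5 N and contact force between mirror and stand below 0.2 N and linear speed of mirror below 0.02 m/s and angular speed of mirror below 0.15 rad/s); the arm keeps its last pose, push and grip.
It fails at once if the stand, its camera or the pots are bumped (over 3 N) (contact force between any of stand, orange_pot, blue_pot and anything else above 3 N).
It fails at once if a bystander is shifted more than 20 mm (distance of any of well_plate, bottle, insert_frame from where it was at the start of the episode above 0.02 m).
It also fails if it takes over 38 s, if anything falls off the work surface, if the arm or the gripper's body presses on something with over 40 N, if the wrist force passes 120 N, or if a joint passes its speed limit or range.

## Working session

There is one attempt and no reset: what is moved stays moved. The work goes in short steps, each a Python script; the robot and the scene stay as the last script left them, time stands still between calls to the robot, and variables do not carry over. Pictures are saved under pics/ and viewed, at most 10 in all, crops included, and the job is handed in when it is done.

```bash
ls; mkdir -p pics
python3 - <<'E'
from plant import robot, viewer, workorder
import cv2
for n in ("scene","top","wrist"):
    f=viewer.grab_frame(n); cv2.imwrite(f"pics/{n}0.png",f)
    c=viewer.get_calibration(n); print(n,c)
a=cv2.imread("pics/scene0.png");b=cv2.imread("pics/top0.png")
o=robot.observe();print(o["time"],o["tool_pos"],o["tcp_rot"])
E
```

```text
pics
plant.py
scene {'vertical_fov': 50.313128930901314, 'cx': 278.62330491476143, 'cy': 215.19980762953335, 'k1': 0.049324986810648556, 'rvec': array([ 1.75877894,  1.62016225, -0.73202426]), 'tvec': array([-0.05142479, -0.1836567 ,  1.65726447])}
top {'vertical_fov': 56.15555212088087, 'cx': 273.8115859586878, 'cy': 210.57160310160606, 'k1': 0.007792145827871165, 'rvec': array([ 2.16821514, -2.17133056,  0.12139722]), 'tvec': array([-0.02018786,  0.51087878,  1.23562857])}
wrist {'vertical_fov': 59.57930767152165, 'cx': 279.4111893096672, 'cy': 211.43587022484385, 'k1': -0.06256718869677903, 'rvec': array([-2.37231788, -1.59797042, -0.25916199]), 'tvec': array([-0.60047097, -0.04138132,  0.38201544])}
0.15 [0.22564596 0.5557782  0.30332905] [-1.79946449e+02 -1.14773211e-02  1.57898948e+02]
```

View pics/top0.png

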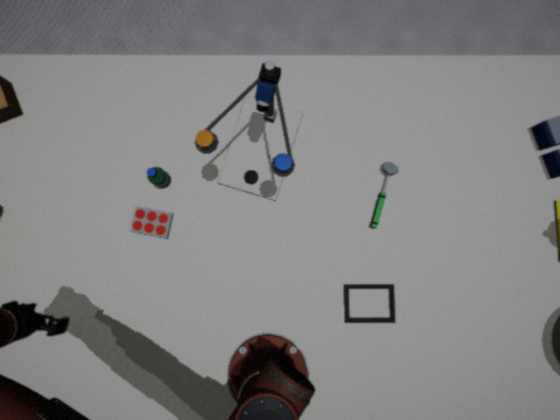

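View pics/scene0.png

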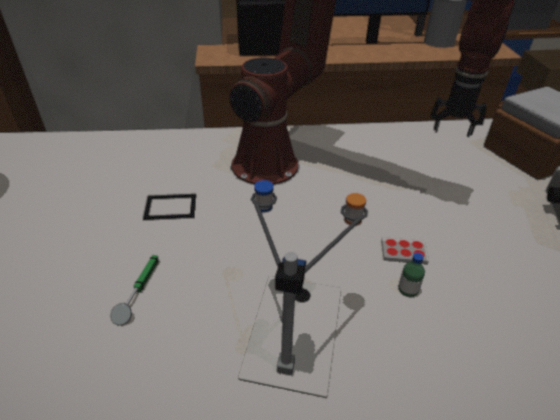

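Top view: orange pot (204,140) is on the left, blue (283,162), black disc (251,177), mirror handle (377,210) with head (390,168). In the scene view the handle is at (147,272) and the head at (121,313), with the orange pot on the right.

```bash
cat > h.py <<'E'
import numpy as np, cv2
def rays(cal,px,H=420):
    px=np.atleast_2d(np.asarray(px,float)); f=H/2/np.tan(np.radians(cal["vertical_fov"])/2)
    K=np.array([[f,0,cal["cx"]],[0,f,cal["cy"]],[0,0,1]])
    u=cv2.undistortPoints(px[:,None],K,np.array([cal["k1"],0,0,0,0.]))[:,0]
    R=cv2.Rodrigues(np.array(cal["rvec"]))[0]; C=-R.T@np.array(cal["tvec"])
    d=np.c_[u,np.ones(len(u))]@R
    return C,d/np.linalg.norm(d,axis=1)[:,None]
def proj(cal,P,H=420):
    f=H/2/np.tan(np.radians(cal["vertical_fov"])/2)
    K=np.array([[f,0,cal["cx"]],[0,f,cal["cy"]],[0,0,1]])
    return cv2.projectPoints(np.atleast_2d(np.asarray(P,float)),np.array(cal["rvec"]),np.array(cal["tvec"]),K,np.array([cal["k1"],0,0,0,0.]))[0][:,0]
def plane(cal,px,z):
    C,d=rays(cal,px); return C+d*((z-C[2])/d[:,2])[:,None]
def tri(c1,p1,c2,p2):
    (A,a),(B,b)=rays(c1,p1),rays(c2,p2); a=a[0];b=b[0]
    s=np.linalg.lstsq(np.c_[a,-b],B-A,rcond=None)[0]
    P,Q=A+s[0]*a,B+s[1]*b; return (P+Q)/2,np.linalg.norm(P-Q)
def blobs(img,lo,hi,amin=30):
    m=cv2.inRange(cv2.cvtColor(img,cv2.COLOR_BGR2HSV),lo,hi)
    n,_,s,c=cv2.connectedComponentsWithStats(m)
    return m,[(s[i,4],c[i].round(1),s[i,:4]) for i in range(1,n) if s[i,4]>=amin]
E
cat > m1.py <<'E'
from plant import robot, viewer, workorder
from h import *
C={n:viewer.get_calibration(n) for n in("top","scene")}
for n in C:
    im=cv2.imread(f"pics/{n}0.png")
    for k,lo,hi in(("orange",(8,150,90),(22,255,255)),("blue",(105,150,60),(125,255,255)),("green",(50,130,50),(75,255,255)),("black",(0,0,0),(179,255,30))):
        print(n,k,[(b[0],b[1].tolist(),b[2].tolist()) for b in blobs(im,lo,hi)[1]])
    # mirror handle rectangle
    m=blobs(im,(50,130,50),(75,255,255))[0]
    cs=max(cv2.findContours(m,0,2)[0],key=lambda c:cv2.contourArea(c) if not(100<c[:,0,0].mean()<200 and n=="top") else 0)
    print(cv2.minAreaRect(cs))
E
python3 m1.py
```

```text
top orange [(np.int32(226), [204.2, 138.2], [196, 130, 18, 17])]
top blue [(np.int32(232), [264.2, 90.9], [257, 82, 17, 20]), (np.int32(240), [282.9, 162.0], [274, 154, 18, 17]), (np.int32(57), [151.3, 172.2], [147, 168, 9, 9])]
top green [(np.int32(67), [157.8, 176.5], [150, 169, 14, 14]), (np.int32(165), [377.7, 209.9], [371, 193, 14, 35])]
top black [(np.int32(248), [269.8, 75.5], [259, 66, 21, 18]), (np.int32(476), [8.8, 102.1], [0, 77, 22, 45]), (np.int32(86), [265.7, 109.0], [258, 105, 15, 10]), (np.int32(249), [540.7, 136.2], [532, 124, 18, 25]), (np.int32(250), [551.7, 164.6], [543, 153, 17, 24]), (np.int32(92), [250.4, 176.8], [246, 172, 11, 11]), (np.int32(199), [380.2, 307.9], [346, 286, 48, 36]), (np.int32(1648), [25.3, 322.4], [0, 302, 69, 45]), (np.int32(172), [556.7, 339.8], [553, 318, 7, 43]), (np.int32(2176), [262.9, 372.5], [228, 344, 86, 76]), (np.int32(1645), [35.5, 402.4], [0, 375, 88, 45]), (np.int32(87), [244.7, 414.6], [238, 405, 15, 15])]
((377.61322021484375, 209.60377502441406), (5.082340717315674, 35.43901824951172), 15.945395469665527)
scene orange [(np.i
[... 265 characters left out ...]
, 26.4], [236, 0, 52, 55]), (np.int32(2535), [329.2, 32.2], [281, 0, 149, 100]), (np.int32(356), [489.3, 8.4], [475, 0, 35, 25]), (np.int32(52), [472.0, 18.8], [467, 12, 13, 14]), (np.int32(1324), [15.2, 74.5], [0, 14, 45, 117]), (np.int32(758), [477.5, 51.1], [458, 24, 51, 50]), (np.int32(1444), [461.2, 100.9], [431, 73, 56, 54]), (np.int32(1219), [248.4, 108.8], [230, 85, 49, 69]), (np.int32(38), [246.8, 158.5], [244, 154, 8, 11]), (np.int32(177), [553.7, 194.6], [548, 187, 12, 17]), (np.int32(183), [167.4, 208.9], [144, 195, 51, 24]), (np.int32(644), [291.6, 282.8], [276, 263, 33, 38])]
((146.99740600585938, 269.7901611328125), (4.9667277336120605, 25.697418212890625), 30.256441116333008)
```

```bash
cat > m2.py <<'E'
from plant import robot, viewer, workorder
from h import *
T,S=(viewer.get_calibration(n) for n in("top","scene"))
print("orange",tri(T,(204.2,138.2),S,(355.7,199.6)),plane(T,(204.2,138.2),.35))
print("blue",tri(T,(282.9,162),S,(263.4,186.7)),plane(T,(282.9,162),.35))
print("disc",plane(T,(250.4,176.8),.012),"scene",plane(S,(302,294.5),.012),tri(T,(250.4,176.8),S,(302,294.5)))
print("handle",tri(T,(377.7,209.9),S,(146.9,270)),plane(T,(377.7,209.9),.024))
print("head",tri(T,(390,168.5),S,(121,313.5)))
a=np.radians(15.95); v=np.array([np.sin(a),-np.cos(a)])*17.3; c=np.array([377.6,209.6])
e=plane(T,[c-v,c+v],.024); print("ends",e,np.linalg.norm(e[1]-e[0]),np.degrees(np.arctan2(*(e[1]-e[0])[1::-1])))
E
python3 m2.py
```

```text
orange (array([0.65412231, 0.15052321, 0.3476681 ]), np.float64(0.0009615346802067731)) [[0.65333189 0.14963338 0.35      ]]
blue (array([ 0.59503698, -0.04108724,  0.34752821]), np.float64(0.00023625420432581574)) [[ 0.59445399 -0.04113157  0.35      ]]
disc [[0.62376222 0.05546358 0.012     ]] scene [[0.62584653 0.0570325  0.012     ]] (array([0.62423681, 0.05644786, 0.0100764 ]), np.float64(0.0017669293090254996))
handle (array([ 0.51349441, -0.3564375 ,  0.01908578]), np.float64(0.0006179826798861477)) [[ 0.51298008 -0.35542231  0.024     ]]
head (array([ 0.650776  , -0.40213938,  0.01317673]), np.float64(0.0012586768600869383))
ends [[ 0.46033994 -0.3382898   0.024     ]
 [ 0.56805036 -0.37211087  0.024     ]] 0.11289553166144932 -17.432289603734183
```

```bash
cat > m3.py <<'E'
from plant import robot, viewer, workorder
from h import *
from scipy.spatial.transform import Rotation as R
o=robot.observe(); W=viewer.get_calibration("wrist")
Rt=R.from_euler("xyz",o["tcp_rot"],degrees=True).as_matrix()
Rc=cv2.Rodrigues(W["rvec"])[0].T; c=-Rc@W["tvec"]
Rtc=Rt.T@Rc; tc=Rt.T@(c-o["tool_pos"]); print(Rtc.round(3),tc.round(4))
np.savez("cam.npz",R=Rtc,t=tc)
yaw=np.radians(-18); ex=np.array([np.cos(yaw),np.sin(yaw),0]); ey=np.array([-ex[1],ex[0],0])
head=np.array([.651,-.402,.02])
for side in(-1,1):
  for el in (25,35,45,55):
    for d in(.22,.28):
      e=np.radians(el); C=head+d*(side*ey*np.cos(e)+np.array([0,0,np.sin(e)]))
      for roll in range(0,360,45):
        z=(head-C)/d; x=np.cross(z,[0,0,1.]);x/=np.linalg.norm(x); M=np.c_[x,np.cross(z,x),z]@R.from_euler("z",roll,degrees=True).as_matrix()
        Tr=M@Rtc.T; p=C-Tr@tc
        q=robot.ik(p,R.from_matrix(Tr).as_euler("xyz",degrees=True))
        if q is not None: print(side,el,d,roll,p.round(3),np.round(q))
E
python3 m3.py
```

```text
[[ 0.    -0.948 -0.319]
 [ 1.     0.    -0.001]
 [ 0.001 -0.319  0.948]] [ 0.0826  0.0012 -0.0709]
-1 25 0.22 135 [ 0.584 -0.483  0.11 ] [-62.  66.  55. 110.  45. 175.]
-1 35 0.22 90 [ 0.566 -0.483  0.094] [-65.  61.  43. 105.  50. 128.]
-1 35 0.22 135 [ 0.589 -0.467  0.125] [ -60.   51.   37.   96.   39. -178.]
-1 35 0.28 90 [ 0.551 -0.529  0.128] [-67.  70.  61. 116.  48. 125.]
-1 35 0.28 135 [ 0.574 -0.513  0.16 ] [-63.  59.  52. 106.  38. 179.]
-1 45 0.22 90 [ 0.571 -0.469  0.11 ] [-63.  47.  28.  91.  44. 135.]
-1 45 0.22 135 [ 0.595 -0.448  0.138] [ -57.   39.   25.   86.   33. -172.]
-1 45 0.22 180 [ 0.637 -0.45   0.149] [ -51.   59.   57.  103.   22. -126.]
-1 45 0.28 90 [ 0.558 -0.509  0.153] [-65.  52.  40. 100.  44. 132.]
-1 45 0.28 135 [ 0.582 -0.488  0.18 ] [ -59.   44.   35.   93.   32. -174.]
-1 55 0.22 45 [ 0.581 -0.489  0.102] [-62.  63.  51. 106.  43.  84.]
-1 55 0.22 90 [ 0.576 -0.453  0.124] [-60.  35.  17.  81.  38. 141.]
-1 55 0.22 135 [ 0.602 -0.428  0.147] [ -53.   30.   15.   77.   25. -167.]
-1 55 0.22 180 [ 0.644 -0.428  0.156] [ -48.   48.   42.   93.   14
[... 2598 characters left out ...]

1 55 0.22 135 [ 0.7   -0.376  0.147] [-31.  61.  60.  98. -24.  38.]
1 55 0.22 180 [ 0.658 -0.376  0.156] [-35.  31.  20.  73. -16.  72.]
1 55 0.22 225 [ 0.625 -0.351  0.146] [-34.  10.  -9.  51. -16. 112.]
1 55 0.22 270 [ 0.621 -0.315  0.123] [-29.   4. -23.  35. -28. 156.]
1 55 0.22 315 [ 0.647 -0.29   0.101] [ -21.   17.  -14.   37.  -46. -152.]
1 55 0.28 0 [ 0.699 -0.257  0.141] [-16.  41.  22.  74. -54. -86.]
1 55 0.28 180 [ 0.669 -0.343  0.205] [-32.  30.  23.  79. -16.  75.]
1 55 0.28 225 [ 0.636 -0.318  0.195] [-31.   9.  -6.  57. -17. 115.]
1 55 0.28 270 [ 0.631 -0.282  0.172] [-25.   2. -19.  42. -30. 160.]
1 55 0.28 315 [ 0.658 -0.257  0.15 ] [ -18.   15.  -10.   46.  -47. -148.]
```

```bash
cat > m4.py <<'E'
from plant import robot, viewer, workorder
from h import *
from scipy.spatial.transform import Rotation as R
import pickle
cam=np.load("cam.npz"); yaw=np.radians(-18); ex=np.array([np.cos(yaw),np.sin(yaw),0]); ey=np.array([-ex[1],ex[0],0])
head=np.array([.651,-.402,.02])
def view(t,side,el,d,roll):
    e=np.radians(el); C=t+d*(side*ey*np.cos(e)+np.array([0,0,np.sin(e)])); z=(t-C)/d
    x=np.cross(z,[0,0,1.]);x/=np.linalg.norm(x); M=np.c_[x,np.cross(z,x),z]@R.from_euler("z",roll,degrees=True).as_matrix()
    Tr=M@cam["R"].T; return C-Tr@cam["t"],R.from_matrix(Tr).as_euler("xyz",degrees=True)
o=robot.observe(); p=np.array(o["tool_pos"]); 
robot.line_to([p[0]*.8,p[1]*.8,.52],vel=.4)
q=list(robot.observe()["q"]); q[0]=-45; robot.goto_joints(q); print(robot.observe()["time"],robot.observe()["tool_pos"])
D={}
for k,a in {"B":(head-.09*ex,-1,80,.3,135),"C":(head,-1,45,.28,135),"A":(head,1,45,.28,180)}.items():
    try: robot.move_pose(*view(*a))
    except robot.IKError as e: print(k,e); continue
    c=viewer.get_calibration("wrist"); f=viewer.grab_frame("wrist"); cv2.imwrite(f"pics/w{k}.png",f); D[k]=c
    print(k,robot.observe()["time"],robot.observe()["tool_pos"])
pickle.dump(D,open("cals.pkl","wb"))
cv2.imwrite("pics/wABC.png",cv2.resize(np.vstack([np.hstack([cv2.imread(f"pics/w{k}.png") for k in "AB"]),np.hstack([cv2.imread(f"pics/w{k}.png") for k in "CC"])]),(800,600)))
E
python3 m4.py
```

```text
3.4667 [ 0.41873239 -0.23456098  0.52002906]
B 6.9583 [ 0.52996213 -0.35876802  0.23055453]
C 8.05 [ 0.58301234 -0.48776777  0.18169382]
A 11.7833 [ 0.67836447 -0.313844    0.19117141]
```

View pics/wABC.png

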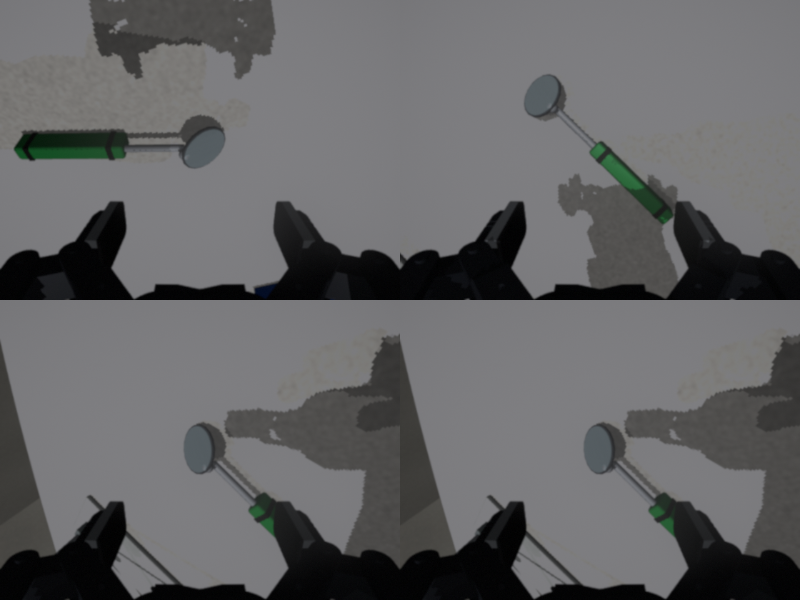

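Wrist views: A (side) shows the handle at left and the glass as a tilted ellipse near (287,206) full-resolution. In B (above), glass is at (200,134) and the handle lies diagonally. In C (other side), glass is at (280,207).

```bash
cat > m5.py <<'E'
from h import *
import pickle
D=pickle.load(open("cals.pkl","rb")); ctr={"A":(287,206),"B":(200,134),"C":(280,207)}
G={};E={}
for k in "ABC":
    im=cv2.imread(f"pics/w{k}.png"); x,y=ctr[k]
    lab=cv2.cvtColor(im,cv2.COLOR_BGR2LAB).astype(int); ref=np.median(lab[y-5:y+6,x-5:x+6].reshape(-1,3),0)
    print(k,ref,lab[y-60,x+80])
    m=(np.abs(lab-ref)[:,:,1:].max(2)<=3)&(np.abs(lab-ref)[:,:,0]<25); m=cv2.morphologyEx(m.astype(np.uint8),cv2.MORPH_OPEN,np.ones((3,3)))
    n,l,s,c=cv2.connectedComponentsWithStats(m); m=(l==l[y,x]).astype(np.uint8)
    cs=max(cv2.findContours(m,0,cv2.CHAIN_APPROX_NONE)[0],key=cv2.contourArea); G[k]=cv2.convexHull(cs)[:,0]; G[k]=cs[:,0]
    E[k]=cv2.fitEllipse(cs); print("glass",E[k],cv2.contourArea(cs))
    gm,b=blobs(im,(50,100,20),(75,255,255),200)
    if k!="C":
        hc=max(cv2.findContours(cv2.morphologyEx(gm,cv2.MORPH_CLOSE,np.ones((15,15))),0,2)[0],key=cv2.contourArea); r=cv2.minAreaRect(hc); print("handle",r)
        cv2.polylines(im,[cv2.boxPoints(r).astype(int)],1,(0,0,255),1)
    cv2.ellipse(im,E[k],(0,0,255),1); cv2.imwrite(f"pics/e{k}.png",im)
for a,b in("AB","AC","BC"): print("glass centre",a,b,tri(D[a],E[a][0],D[b],E[b][0]))
cv2.imwrite("pics/e.png",np.hstack([cv2.imread("pics/eA.png")[100:280,:400],cv2.imread("pics/eB.png")[60:240,100:500]]))
pickle.dump((G,E),open("g.pkl","wb"))
E
python3 m5.py
```

```text
A [ 99. 126. 124.] [136 128 126]
glass ((286.1437072753906, 208.0536346435547), (39.72207260131836, 68.80221557617188), 47.75992965698242) 2139.5
handle ((96.3969497680664, 203.87301635742188), (34.942752838134766, 152.8914337158203), 89.22578430175781)
B [101. 126. 124.] [134 129 126]
glass ((196.94900512695312, 132.6906280517578), (40.773712158203125, 63.5984992980957), 31.944467544555664) 2028.0
handle ((323.61834716796875, 256.036865234375), (144.99832153320312, 20.488290786743164), 43.87669372558594)
C [ 98. 126. 124.] [134 129 127]
glass ((275.9485168457031, 208.94908142089844), (38.32093048095703, 68.1703109741211), 176.61090087890625) 2045.5
glass centre A B (array([ 0.65576556, -0.39926187,  0.02090432]), np.float64(0.0001965454467356857))
glass centre A C (array([ 0.65559848, -0.39928638,  0.02077896]), np.float64(0.00012346272761708024))
glass centre B C (array([ 0.65567823, -0.39932059,  0.02089774]), np.float64(0.0003378226085831451))
```

View pics/e.png

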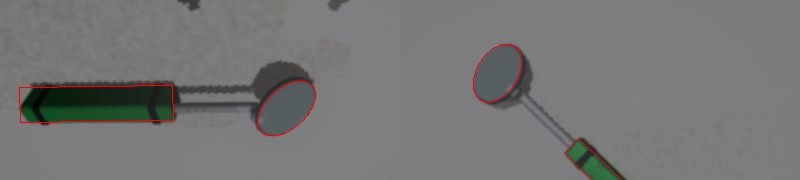

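```bash
cat > m6.py <<'E'
from h import *
import pickle
from scipy.optimize import least_squares
D=pickle.load(open("cals.pkl","rb")); G,E=pickle.load(open("g.pkl","rb"))
g=np.array([.65568,-.39929,.0209])
r=((323.618,256.037),(145,20.488),43.8767); bp=cv2.boxPoints(r); m=[(bp[i]+bp[(i+1)%4])/2 for i in range(4)]
ends=[m[i] for i in range(4)]; L=[np.linalg.norm(m[i]-m[(i+2)%4]) for i in (0,1)]; i=int(np.argmax(L)); e=plane(D["B"],[m[i],m[i+2]],.024)
c=e.mean(0); d=(g-c)[:2]; v=(e[0]-e[1])[:2]; v*=np.sign(v@d)
print("ends",e,np.linalg.norm(e[0]-e[1]),"dist",np.linalg.norm(d),"yaw glass",np.degrees(np.arctan2(d[1],d[0])),"yaw rect",np.degrees(np.arctan2(v[1],v[0])))
print("A handle centre tri",tri(D["A"],(96.4,203.9),D["B"],r[0]))
yaw=np.arctan2(d[1],d[0]); ex=np.array([np.cos(yaw),np.sin(yaw),0]); ey=np.array([-ex[1],ex[0],0])
def res(p,ks="ABC"):
    a,b,c=p[0],p[1],g+p[2:5]; n=ex*np.sin(a)+ey*np.sin(b)+np.array([0,0,1])*np.cos(a); n/=np.linalg.norm(n); o=[]
    for k in ks:
        C,dd=rays(D[k],G[k]); P=C+dd*(((c-C)@n)/(dd@n))[:,None]; o.append(np.linalg.norm(P-c,axis=1)-.0245)
    return np.concatenate(o)*1e3
for ks in("ABC","A","AB","AC"):
    s=least_squares(lambda p:res(p,ks),[.4,0,0,0,0]); print(ks,np.degrees(s.x[:2]),s.x[2:],np.sqrt(np.mean(s.fun**2)))
E
python3 m6.py
```

```text
ends [[ 0.57381326 -0.37401514  0.024     ]
 [ 0.46087957 -0.33971521  0.024     ]] 0.1180275498843602 dist 0.1446929373682536 yaw glass -17.049986148897755 yaw rect -16.894449809211647
A handle centre tri (array([ 0.51612498, -0.35453316,  0.01577625]), np.float64(0.0017280920896052697))
ABC [30.21015448 -0.08643738] [ 0.00046693 -0.00018819  0.00129577] 0.9833962730403634
A [32.56327581 -1.56699409] [0.00351685 0.00955052 0.01141228] 0.4300246935451092
AB [30.01054172  0.392799  ] [5.41592687e-04 6.35706863e-05 1.53852293e-03] 0.9565683006027058
AC [ 3.06671163e+01 -1.45474407e-02] [ 0.00046315 -0.00024109  0.00121921] 0.9529969682724277
```

```bash
cat > plan.py <<'E'
from h import *
from scipy.spatial.transform import Rotation as R
def Rz(d): return R.from_euler("z",d,degrees=True).as_matrix()
eul=lambda M:R.from_matrix(M).as_euler("xyz",degrees=True)
LEAN=np.radians(30.2); YAW=-17.0
g=np.array([.6560,-.3994,.0205]); Rm0=Rz(YAW); o0=g-Rm0@[.145,0,.020]; o0[2]=0
Mt=np.array([[-1,0,0],[0,1,0],[0,0,-1.]])          # tool axes in mirror frame (camera towards handle's tail)
G=np.array([-.012,0,.022])                          # grasp point in mirror frame
def tool(Rm,o): M=Rm@Mt; return o+Rm@G-M[:,2]*.054,eul(M)
so=np.array([.624,.0555,0]); Rs=Rz(-17.1); aim=so+[0,0,.12]
half=aim+Rs@[.0705,.05,.157]; lens=aim+Rs@[.141,0,.141]
def target(phi=0):
    n=(half-aim)/np.linalg.norm(half-aim); h=np.array([n[0],n[1],0]); h=Rz(phi)@h/np.linalg.norm(h)
    # own y perpendicular to n; own x leans by LEAN from the plane normal to n
    y=np.cross(n,h); y/=np.linalg.norm(y); t=np.cross(y,n)
    x=np.cos(LEAN)*t+np.sin(LEAN)*n; Rm=np.c_[x,y,np.cross(x,y)]
    return Rm,aim-Rm@[.145,0,.020]
E
cat > m7.py <<'E'
from plant import robot, viewer, workorder
from plan import *
p,e=tool(Rm0,o0); print("grasp",p,e,robot.ik(p,e))
for phi in(-30,-15,0,15):
    Rm,o=target(phi); q,f=tool(Rm,o); print(phi,"o",o.round(3),"own x",Rm[:,0].round(3),"tcp",q.round(3),f.round(1),robot.ik(q,f), robot.ik(q-.05*Rm[:,0],f) is not None)
robot.line_to(np.array(robot.observe()["tool_pos"])+[0,0,.1],vel=.3)
robot.move_pose(p+[0,0,.10],e)
robot.line_to(p,vel=.12,guard=15)
s=robot.observe(); print(s["time"],s["tool_pos"]-p,s["tcp_rot"]-e,s["ft_force"])
cv2.imwrite("pics/g1.png",viewer.grab_frame("wrist"))
E
python3 m7.py
```

```text
grasp [ 0.50586015 -0.35349764  0.076     ] [180.   0. 163.] [-47.06856279  13.83008985  -9.71924922  66.45066093   0.
 -30.06856279]
-30 o [0.483 0.076 0.087] own x [ 0.98  -0.178  0.093] tcp [0.468 0.099 0.159] [-164.5    5.3  169.7] [  4.14468621 -13.00027538 -28.73553335  73.06862508 -16.28255215
  14.98301879] True
-15 o [0.48  0.044 0.094] own x [0.997 0.063 0.042] tcp [0.465 0.053 0.169] [-171.9    2.4 -176.4] [ -5.66103389 -19.64288506 -32.5276557   73.42411496  -7.62287007
  -9.32474118] True
0 o [0.487 0.01  0.097] own x [0.949 0.313 0.024] tcp [0.474 0.006 0.172] [-180.     1.4 -161.8] [-15.54435025 -17.177793   -29.89665705  76.14528338   0.75998762
 -33.78183966] True
15 o [ 0.502 -0.02   0.094] own x [0.839 0.543 0.042] tcp [ 0.495 -0.038  0.169] [ 171.9    2.4 -147.1] [-22.67041266  -6.57806632 -21.32416597  80.61965057   6.55641258
 -56.05030293] True
14.925 [ 0.00043921 -0.00044562  0.00097007] [-3.59957638e+02  7.13681083e-02  3.22442677e-04] [0.78272328 0.37164731 0.7374606 ]
```

View pics/g1.png

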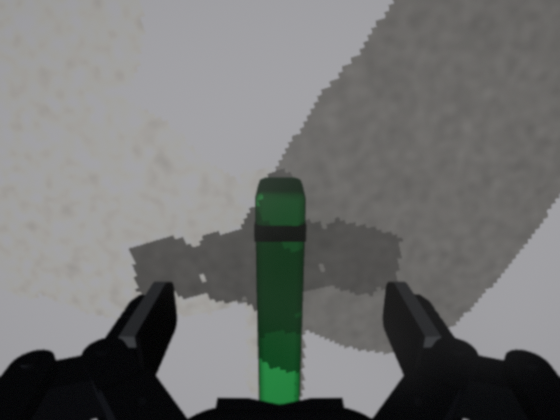

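The handle (280,300) is centred between the open fingers and parallel to them. I'll grip it and carry it to phi=-15, which gives more clearance to the blue pot.

```bash
cat > m8.py <<'E'
from plant import robot, viewer, workorder
from plan import *
robot.set_gripper(0.0); s=robot.observe(); print(s["time"],s["gripper_width"],s["gripper_force"],s["tool_pos"])
p=np.array(s["tool_pos"]); Mt0=R.from_euler("xyz",s["tcp_rot"],degrees=True).as_matrix()
robot.line_to(p+[0,0,.10],vel=.15); s=robot.observe(); print(s["time"],s["gripper_width"],s["gripper_force"],s["ft_force"])
A=Rm0.T@Mt0; b=Rm0.T@(p-o0); np.savez("grasp.npz",A=A,b=b)
Rm,o=target(-15); q,M=o+Rm@b,Rm@A; e=eul(M); q1=q-.05*Rm[:,0]
w=np.array([.40,-.19,q1[2]]); Mw=Rz(-10)@Mt0
robot.line_to(w,vel=.2,rotation=eul(Mw))
robot.line_to(q1,vel=.15,rotation=e)
robot.line_to(q,vel=.08); robot.pause(.3)
s=robot.observe(); print(s["time"],s["tool_pos"]-q,s["tcp_rot"],e,s["gripper_width"],s["gripper_force"],s["ft_force"])
for n in("scene","top"): cv2.imwrite(f"pics/{n}1.png",viewer.grab_frame(n))
S=cv2.imread("pics/scene1.png")[170:330,180:440]; T=cv2.imread("pics/top1.png")[60:220,150:410]
cv2.imwrite("pics/f1.png",cv2.resize(np.vstack([S,T]),None,fx=1.85,fy=1.85,interpolation=cv2.INTER_CUBIC))
for n in("scene","top"): print(n,proj(viewer.get_calibration(n),[aim,half,lens,so+[0,0,.012]]).round(1).tolist())
E
python3 m8.py
```

```text
15.6 0.016556204252771357 59.24279987812042 [ 0.50597769 -0.35366128  0.07627074]
16.4167 0.01652282964013521 58.84726345539093 [-0.10424008  0.562005   -2.10914547]
20.375 [-1.26477755e-04 -1.77795336e-05  9.07820700e-05] [-171.86514547    2.44937002 -176.4115638 ] [-171.86905177    2.43483379 -176.41054161] 0.016667772230428923 58.79275918006897 [ 0.34238243  0.10830755 -0.50434578]
scene [[303.5, 265.7], [325.1, 242.3], [295.6, 267.5], [301.3, 294.0]]
top [[248.5, 169.9], [234.8, 126.6], [261.1, 109.4], [250.4, 176.7]]
```

View pics/f1.png

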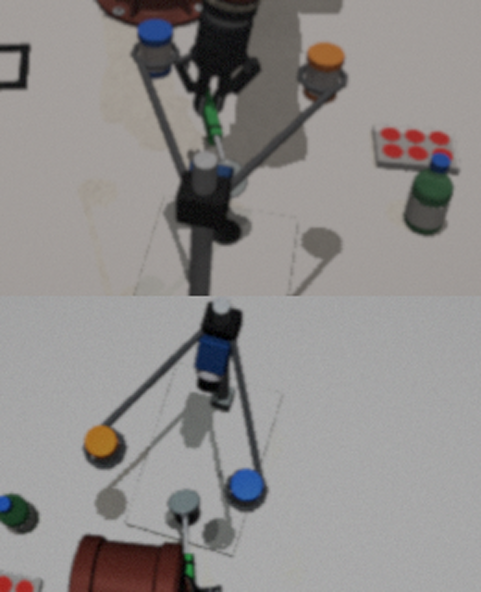

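Scene view (upper): the mirror is held behind the camera post, gripper clear of both pots. Top view (lower): glass at full-frame (249.5,172) against a prediction of (248.5,170). Checking more precisely.

```bash
cat > m9.py <<'E'
from plant import robot, viewer, workorder
from plan import *
im=cv2.imread("pics/top1.png"); lab=cv2.cvtColor(im,cv2.COLOR_BGR2LAB).astype(int); ref=np.median(lab[169:173,247:251].reshape(-1,3),0)
m=((np.abs(lab-ref)[:,:,1:].max(2)<=4)&(np.abs(lab-ref)[:,:,0]<30)).astype(np.uint8)
n,l,s,c=cv2.connectedComponentsWithStats(m); k=l[171,249]; print(ref,s[k],c[k])
cs=max(cv2.findContours((l==k).astype(np.uint8),0,cv2.CHAIN_APPROX_NONE)[0],key=cv2.contourArea); print(cv2.fitEllipse(cs))
T=viewer.get_calibration("top"); nn=(half-aim)/np.linalg.norm(half-aim); a=np.cross(nn,[0,1,0.]);a/=np.linalg.norm(a); b=np.cross(nn,a)
th=np.linspace(0,6.28,60)[:,None]; print("pred",cv2.fitEllipse(proj(T,aim+.025*(np.cos(th)*a+np.sin(th)*b)).astype(np.float32)))
print("centre at z=.12",plane(T,c[k],.12),aim)
cv2.imwrite("pics/z.png",cv2.resize(im[145:215,215:290],None,fx=8,fy=8,interpolation=cv2.INTER_NEAREST))
E
python3 m9.py
```

```text
[126. 124. 125.] [239 164  20  20 222] [248.47747748 171.56306306]
((249.0647735595703, 174.6725311279297), (18.385814666748047, 22.70438575744629), 10.262895584106445)
pred ((248.48721313476562, 169.92344665527344), (12.615100860595703, 16.6649112701416), 72.98239135742188)
centre at z=.12 [[0.61877429 0.05545099 0.12      ]] [0.624  0.0555 0.12  ]
```

View pics/z.png

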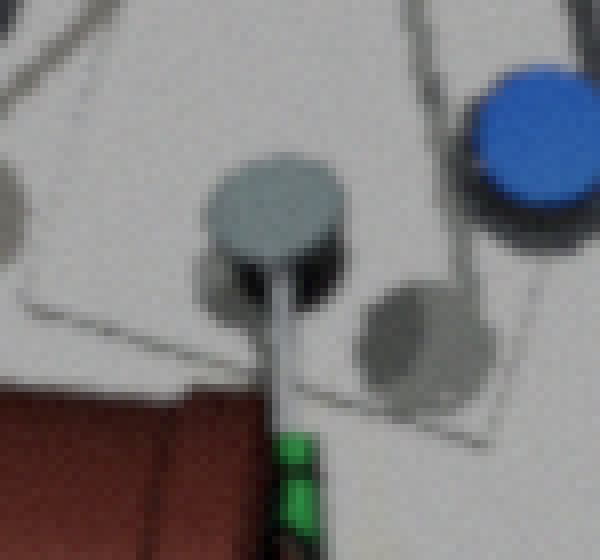

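The glass ellipse, centred at (249.3,171), matches the predicted position, size and tilt to about 1 px (2.5 mm), which is well inside tolerance. Handing in.

```bash
python3 -c "
from plant import robot, viewer, workorder
print(robot.observe()['gripper_force'],robot.observe()['time']); print(workorder.job_done())"
```

```text
58.79370331764221 20.475
the job is handed in; nothing more can be done
None
```

The job is handed in at about 20.5 s: the mirror is held steady (59 N grip), its glass within about 3 mm of the aiming point in the top view and tilted as planned towards the halfway point on the orange pot's (left) side; the judge returned no verdict.

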